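Scan the footed cast with the cordless scanner

ROBOT

A 6-joint arm with a two-finger parallel gripper is mounted at the origin on a cart in front of the work surface, level with it; the furniture and walls round the work are solid. World frame = base frame: x ahead of the robot, y to its left, z up, the work surface at z = 0. Lengths are in m, angles in rad, forces in N, time in s.
With the tool pointing down it reaches from about 0.225 to 0.725 m from the base axis. Payload 3.1 kg.
Tool frame: the origin (TCP) lies at the very end of the fingers, on their centre line; the grasp point (between the pads) lies 19 mm behind it (env.grip_depth is the distance from the TCP to the grasp point, in m); z points along the fingers, y is the direction in which the jaws open and shut (so a half turn about z gives the same grasp; the last joint's range is limited). The gripper opens to 85 mm and grips with 20 to 120 N. Pads are 22 mm wide; open, the fingers measure 114 mm over their backs; the gripper's body (76 mm by 85 mm) begins 54 mm behind the grasp point. The pads swing forward as they close: fully open they stand 13 mm farther back than shut.
Start: joints at [1.206, 0.048, 0.099, 1.622, 0, 1.443], TCP at [0.123, 0.51, 0.206] pointing down, gripper open.
Joint ranges: [-2.91, 2.91], [-0.99, 1.94], [-1.21, 1.42], [-2.12, 2.29], [-1.49, 1.47], [-3.14, 3.14]. Speed limits (rad/s): [2.79, 2.79, 3.14, 3.14, 3.14, 3.14].

INTERFACE

Orientations are given as a unit quaternion [w, x, y, z].
In Python, from station import env gives the robot as it stands.
- The arm moves only by the shell command python3 -m pendant 'ROWS' [FORCE]. ROWS is JSON, a list of rows, each an object of numbers: "dx", "dy", "dz": the shift along the tool's x, y, z in m; "yaw": the turn about the tool's z in degrees; "jaw": the finger opening in m, from 0 to 0.0854. In form: [{"dx": .., "dy": .., "dz": .., "yaw": .., "jaw": ..}, ...]. A call has 1 to 8 rows; each row is the pose to reach, as a shift and turn from the pose measured when the call began, along the tool's axes at that moment; what a row does not reach only later rows make up. A row lasts 1/12 s, in which the tool goes at most 41.7 mm and 7.16 degrees, less where a joint would pass 70% of its speed; a pose out of reach is approached as far as the arm can. A call with a gripper value outside its range is refused whole. The fingers move at their own pace and stop on an object; FORCE is the grip in N (left out, the last holds). Time passes only in rows, so rows that repeat a pose let the fingers close. It gives the time, the measured TCP pose, the force and the opening at its end, in the units of the state.
- env.observe(): the state, without advancing time (a new reading comes with each control period).
- env.grab_frame(name): name is "side" or "top"; returns a dict with "img" (384x512x3 uint8, red, green, blue), "depth" (384x512 float32, m along the optical axis (not along the pixel's ray), 0 where there is no reading), "vfov" (degrees; the focal length in pixels is half the picture's height over the tangent of half this angle, whatever the lens; pixels are square), "cx", "cy" (the principal point, pixels), "dist" ([k1, k2, p1, p2, k3] as OpenCV has them; the pictures are not rectified), "R" (3x3) and "t" (3): a world point X has camera coordinates R X + t. Camera axes: x right, y down, z forward; pixel columns grow to the right and rows downward; lengths in m; the calibration is good to about 2 mm. A picture is of the moment at which its call begins.
- env.sign_off(): hands the job in, once; it reports no verdict.
The state is a dict: "clock": time; "joint_positions": joint angles; "joint_vel": joint speeds; "tau": joint torques, N m; "ee_pos": TCP position; "eef_rot": TCP orientation; "contact_force": force on the tool from outside, world axes, zero at the start; "wrist_torque": the same for the moment, N m; "gripper_width": opening from 0.0 (shut) to 1.0 (fully open).
Only numpy, scipy, OpenCV 4.12 (cv2) and the standard library are available. Lean on these libraries where they do the work, as an engineer would, in place of code of your own. Each camera call takes 0.05 s, during which the arm holds its last target.

TASK

Take the cordless scanner off its charging pad, aim the window in its snout straight down at the middle of the dental cast that stands on a white plaster foot, about 5 cm above its teeth, and hold it still there for two seconds without touching or moving that cast. Then lay the scanner back on the charging pad, flat and lengthwise as it lay before, and let go of it only when it is down.

Things in the scene. Friction and masses are not known exactly. Their poses are not given: they have to be found in the camera images.
- scanner: Cordless scanner, 0.18 kg, loose on the pad. White box handle 140 mm long (x), 28 wide (y), 32 high (z): grip it across the 28 mm. At its +x end a neck and slim grey snout, 20 mm wide, reach to x = 140 mm, underside 6 to 10 mm above the handle's. Origin: centre of the handle's underside. x: along the handle to the snout; z: out of the top, marked by a small dark button plate.
- scanner_window (a point): Centre of the round glass window, 15 mm wide, in the underside of the scanner's snout: x = 124, y = 0, z = 9.5 mm in the scanner's frame. It looks along the scanner's -z: straight down while the scanner is level.
- footed_cast: Cream horseshoe cast on a white plaster foot, 64 x 70 mm, 36 mm high to the teeth, loose. Origin: centre of the foot's underside, on the desk; z up. Two casts without a foot (one pale, one gold, 27 mm high) stand near; the pale one may have changed places with it. Taller things: a furnace to the right (y below 0.20 from x = 0.46 on), a mug 95 mm high near x = 0.71, y = 0.47.
- charging_pad: Flat grey pad, 150 mm (x) by 80 (y), 6 thick, dark rubber inlay, fixed near the desk's front edge. Origin: centre of its underside; x along its length; z up. At the start the scanner lies lengthwise on it, handle centred within 6 mm (its origin 6 mm above the pad's), snout over the pad's +x end. It may be laid back either way round.
Mind the look-alikes: they are no part of the job. There is more than one size of the scanner; the one meant has the size given above.

How it is judged:
By the outcome, as a careful person would: the job done as asked, in the order asked, and still so for the second after the job is handed in, with the robot touching nothing.
It also fails if it takes over 48 s, if anything falls off the work surface, if the arm or the gripper's body presses on something with over 40 N, if the wrist force passes 120 N, or if a joint passes its speed limit or range.

## Working session

There is one attempt and no reset: what is moved stays moved. The work goes in short steps, Python scripts to look and compute and a shell command to move; the robot and the scene stay as the last step left them, time stands still between calls to the robot, and variables do not carry over. Pictures are saved under pics/ and viewed, and the job is handed in when it is done.

```bash
ls; mkdir -p pics
python3 - <<'E'
from station import env
import cv2,numpy as np
print(env.observe(), env.grip_depth)
for n in("side","top"):
    f=env.grab_frame(n); cv2.imwrite(f"pics/{n}0.png",cv2.resize(f["img"][:,:,::-1],(800,600),interpolation=cv2.INTER_CUBIC))
    print(n,f["vfov"],f["cx"],f["cy"],f["dist"],f["R"],f["t"])
    np.savez(f"{n}0.npz",**f)
E
```

```text
pics
{'clock': 0.0, 'joint_positions': array([1.20617855e+00, 4.87726595e-02, 9.75269853e-02, 1.62202351e+00,
       1.60385688e-05, 1.44300489e+00]), 'joint_vel': array([ 2.86999205e-04,  1.04494621e-03, -7.67805277e-04, -1.54463890e-04,
       -1.81073680e-04, -6.80269835e-05]), 'tau': array([ 3.23510276e-04, -3.38783956e+01,  3.20013893e+01,  2.03989696e-02,
       -8.44300894e-05,  7.21170323e-06]), 'ee_pos': array([0.12292258, 0.50967777, 0.20437036]), 'eef_rot': array([-3.09125249e-04,  1.18136560e-01,  9.92996588e-01, -1.19718692e-03]), 'contact_force': array([-0.2797385 , -0.05919698,  0.04614158]), 'wrist_torque': array([ 0.00171803, -0.00235482, -0.05972332]), 'gripper_width': 1.0011837012616798} 0.0187
side 52.7332020055301 257.2422179211225 199.15865931657774 [0.01177697 0.         0.         0.         0.        ] [[ 0.8160009  -0.57804983  0.00096821]
 [-0.37645566 -0.53269115 -0.75797182]
 [ 0.43866123  0.6181412  -0.65228658]] [-0.17761098  0.44740177  0.37844331]
top 56.227440619739575 258.6613377494553 189.19401179461997 [0.01713857 0.         0.         0.         0.        ] [[-0.0091635  -0.9995672   0.02795424]
 [-0.99328684  0.00587503 -0.11552806]
 [ 0.11531383 -0.02882522 -0.99291079]] [0.42990593 0.52360927 0.84238359]
```

View pics/top0.png

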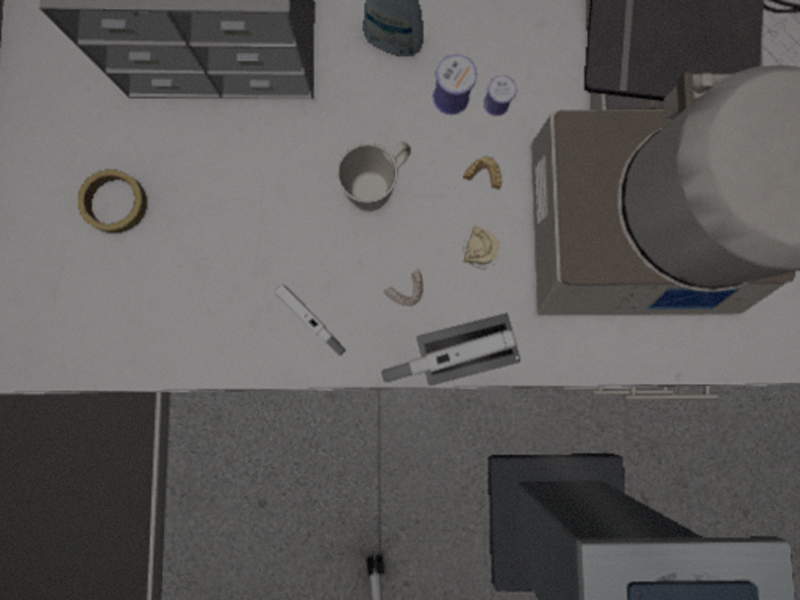

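View pics/side0.png

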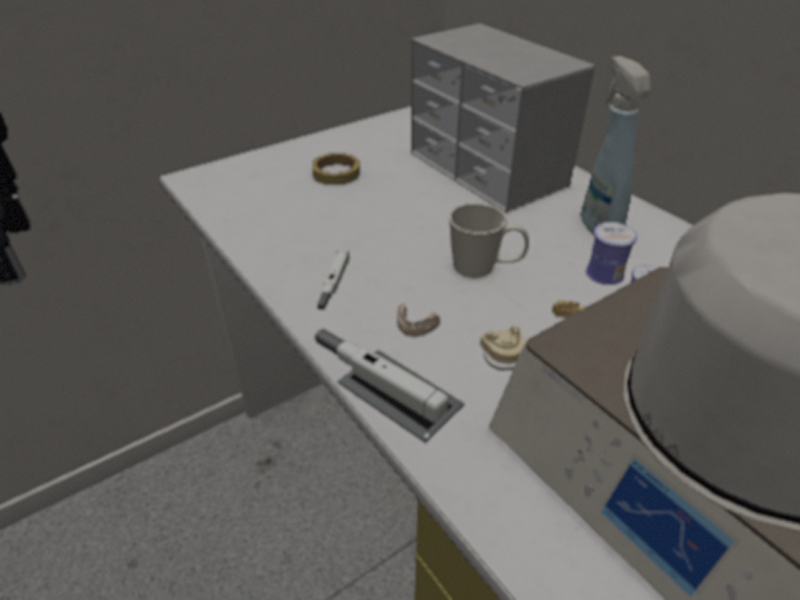

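Top view (800×600): the scanner on the pad is centred at about (450,357), with its snout pointing left. A smaller scanner lies loose at (310,320). The casts are pale at (405,290), footed cream at (482,247) and gold at (485,172). The candidates that fit are the scanner on the pad and the cast with the foot, so I'll confirm both in a crop.

```bash
cat > h.py <<'E'
import numpy as np,cv2
def load(n):
    return dict(np.load(n))
def K(f):
    fl=f["img"].shape[0]/2/np.tan(np.radians(float(f["vfov"]))/2)
    return np.array([[fl,0,float(f["cx"])],[0,fl,float(f["cy"])],[0,0,1]])
def plane(f,px,z):
    px=np.asarray(px,float).reshape(-1,1,2)
    n=cv2.undistortPoints(px,K(f),np.asarray(f["dist"],float)).reshape(-1,2)
    d=np.c_[n,np.ones(len(n))]@f["R"]      # R^T d
    o=-f["R"].T@f["t"]
    s=(z-o[2])/d[:,2]
    return o+s[:,None]*d
def cloud(f):
    h,w=f["depth"].shape
    u,v=np.meshgrid(np.arange(w),np.arange(h))
    n=cv2.undistortPoints(np.stack([u,v],-1).reshape(-1,1,2).astype(float),K(f),np.asarray(f["dist"],float)).reshape(-1,2)
    c=np.c_[n,np.ones(len(n))]*f["depth"].reshape(-1,1)
    return ((c-f["t"])@f["R"]).reshape(h,w,3)
def proj(f,X):
    return cv2.projectPoints(np.asarray(X,float).reshape(-1,1,3),cv2.Rodrigues(f["R"])[0],f["t"],K(f),np.asarray(f["dist"],float))[0].reshape(-1,2)
E
python3 - <<'E'
from h import *
f=load("top0.npz"); g=load("side0.npz")
a=cv2.resize(f["img"][140:255,165:345,::-1],None,fx=4.4,fy=4.4,interpolation=cv2.INTER_CUBIC)
cv2.imwrite("pics/topc.png",cv2.convertScaleAbs(a,alpha=1.4))
a=cv2.resize(g["img"][150:290,190:390,::-1],None,fx=4,fy=4,interpolation=cv2.INTER_CUBIC)
cv2.imwrite("pics/sidec.png",cv2.convertScaleAbs(a,alpha=1.4))
for h in (f,g):
    c=cloud(h); print((h["depth"]>0).mean())
c=cloud(f)
print(c[200,230],c[170,200],c[150,330])
E
```

```text
0.9959869384765625
0.9957834879557291
[ 0.50333861  0.49621591 -0.00089009] [5.78398952e-01 5.70409282e-01 5.65982001e-04] [0.62746362 0.24494625 0.00314001]
```

View pics/topc.png

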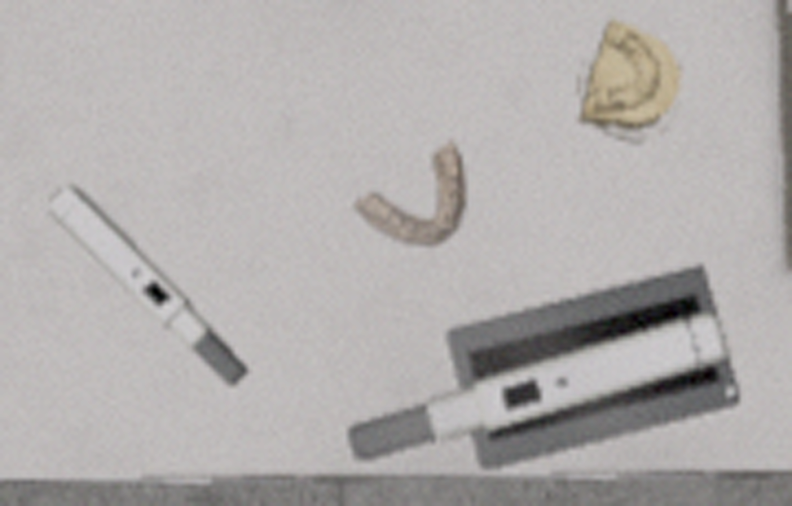

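View pics/sidec.png

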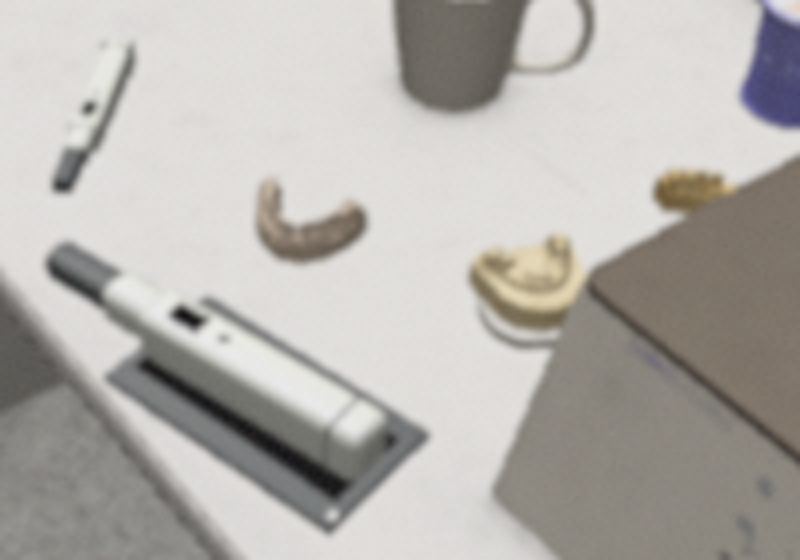

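Both confirmed: the full-size scanner is on the pad (crop ~(560,375)), and the cream cast at crop (630,75) has the white foot, visible in the side crop at (520,320). Next I'll measure them.

Run:
```python
from h import *
f=load("top0.npz"); g=load("side0.npz")
hsv=cv2.cvtColor(f["img"],cv2.COLOR_RGB2HSV)
c=cloud(f)
def rect(P,z=None):
    r=cv2.minAreaRect((P[:,:2]*1000).astype(np.float32)); return np.round(r[0],1),np.round(r[1],1),round(r[2],1)
# heights near cast
roi=c[138:180,288:330]; 
for h,nm in((f,"top"),(g,"side")):
    C=cloud(h).reshape(-1,3)
    m=(abs(C[:,0]-0.60)<0.08)&(abs(C[:,1]-0.31)<0.07)
    for z0 in(0.008,0.014,0.02,0.028):
        P=C[m&(C[:,2]>z0)&(C[:,2]<0.06)]
        print(nm,z0,len(P),P.min(0).round(3),P.max(0).round(3),rect(P))
print(f["img"][150:168:3,296:322:2].tolist()[2])
# scanner top: white pixels higher than 0.03
P=c[185:250,235:340].reshape(-1,3)
T=P[(P[:,2]>0.028)&(P[:,2]<0.05)]
print("scanner top",len(T),np.median(T[:,2]),rect(T))
Q=c[195:250,262:340].reshape(-1,3)
im=f["img"][195:250,262:340].reshape(-1,3).astype(float)
print("desk z near", [np.round(c[v,u],4).tolist() for v,u in((190,260),(245,300),(195,335),(220,345))])
# pad mask: dark gray
gray=cv2.cvtColor(f["img"],cv2.COLOR_RGB2GRAY); print(gray[200:250:3,255:340:6])
```

```text
top 0.008 441 [0.573 0.274 0.008] [0.636 0.332 0.038] (array([602.3, 303. ]), array([58.8, 56.5]), 69.5)
top 0.014 387 [0.579 0.28  0.014] [0.636 0.332 0.038] (array([604. , 302.4]), array([47.4, 56.3]), 74.9)
top 0.02 367 [0.579 0.28  0.02 ] [0.636 0.332 0.038] (array([603.9, 302.1]), array([46.9, 55.5]), 73.6)
top 0.028 132 [0.585 0.29  0.028] [0.632 0.33  0.038] (array([604.8, 307.2]), array([34.6, 47.9]), 70.7)
side 0.008 505 [0.573 0.277 0.008] [0.636 0.332 0.037] (array([602.6, 300.5]), array([51.3, 58.2]), 74.1)
side 0.014 440 [0.578 0.277 0.014] [0.636 0.332 0.037] (array([603.6, 301.2]), array([48.7, 56.3]), 73.3)
side 0.02 384 [0.579 0.278 0.02 ] [0.636 0.331 0.037] (array([603.8, 301.2]), array([48.7, 55.9]), 73.3)
side 0.028 116 [0.584 0.29  0.028] [0.629 0.325 0.037] (array([602.8, 305.5]), array([31.4, 46.7]), 70.7)
[[134, 131, 129], [129, 127, 126], [126, 115, 97], [134, 125, 104], [138, 127, 107], [136, 127, 109], [139, 131, 111], [123, 111, 93], [134, 126, 105], [113, 104, 80], [134, 126, 105], [135, 126, 105], [136, 131, 131]]
scanner top 956 0.03741553307645576 (ar
[... 537 characters left out ...]
2 132]
 [132 131  93  82  58  50  47  52 125 140 142 141 146 133 134]
 [130 130 114  41  41  52  97 136 139 141 143 143 115 136 134]
 [131 131 131  44  78 131 139 137 140 140 132  63  27 134 130]
 [128 129 132 119 130  45 120 138 136 106  18  33  68 129 136]
 [131 129 125 137  93  43 139 120  57  42  66  73  71 122 134]
 [107  86 137 139 138 134  75  49  73  78  79  71 104 134 132]
 [ 86  87 135 120 112  31  63  82  81  81 102 133 133 131 134]
 [ 89  76 110  84  63  73  77  76 100 129 131 130 132 131 132]
 [104 129 125  95  78  75  93 129 127 127 129 132 133 131 134]
 [127 128 125 119  90 129 128 131 128 127 129 132 130 130 129]
 [ 93  94  95  99 103 105 101 113 119  98  96  94  87  70  73]]
```

```bash
python3 - <<'E'
from h import *
f=load("top0.npz"); g=load("side0.npz")
c=cloud(f)
for n,h in(("top",f),("side",g)):
    C=cloud(h).reshape(-1,3)
    m=(abs(C[:,0]-0.60)<0.065)&(abs(C[:,1]-0.305)<0.06)
    C=C[m]; 
    ix=((0.665-C[:,0])/0.004).astype(int); iy=((0.365-C[:,1])/0.004).astype(int)
    Z=np.full((34,31),-9.)
    for a,b,z in zip(ix,iy,C[:,2]): Z[a,b]=max(Z[a,b],z*1000)
    print(n,"rows x 0.665 down 4mm; cols y 0.365 down 4mm")
    for r in Z[2:30]: print(" ".join(" ." if v<-8 else "%2d"%v for v in r))
T=c[185:250,235:340]; im=f["img"][185:250,235:340]
m=(T[...,2]>0.032)&(T[...,2]<0.05)&(im.min(-1)>100)
n,l,s,ce=cv2.connectedComponentsWithStats(m.astype(np.uint8)); k=1+s[1:,4].argmax()
P=T[l==k]
print(s[k]); r=cv2.minAreaRect((P[:,:2]*1000).astype(np.float32)); print(r, np.median(P[:,2]))
a=np.cov(P[:,:2].T); w,v=np.linalg.eigh(a); print(np.degrees(np.arctan2(v[1,1],v[0,1])))
m2=T[...,2]>0.02
m2&=(T[...,2]<0.05)&(T[...,0]<0.46)
P=T[m2];r=cv2.minAreaRect((P[:,:2]*1000).astype(np.float32)); print("all",r)
E
python3 - <<'E'
from h import *
f=load("top0.npz")
a=cv2.resize(f["img"][138:178,285:335,::-1],None,fx=12,fy=12,interpolation=cv2.INTER_CUBIC)
cv2.imwrite("pics/castc.png",cv2.convertScaleAbs(a,alpha=2.2,beta=-90))
E
```

```text
top rows x 0.665 down 4mm; cols y 0.365 down 4mm
 3  1  1  2  1  2  3  0  2  2  3  1  0  3  2  2 -1  0  2  1  2  1  2  3  0  1  0  1  1  1  .
 1  0  1  0  2  1  0  1  2  2  2  0  2  0  0  2  4  0  1  0  0  0  0  2 -1  1  2  0  0  1  .
 2  1  2  2  3  1  2  1  2  2  3  0  1  3  1  1  2  2  1  4  0  2  0  2  0  1  2  1  2  2  .
 3  0  0  0  2  0  2  1  1  3  0  1  4  1  2  1  1  1  0  0  1  4  0  0  0  1  0  0  1  1  .
 0  3  2  1  4  1  3  0  4  0 -1  3  0  .  .  2  2  1  2  1  2  0  4  2  1  2  0  0  3  2  .
 0  0  2  0  1  1  2  0  2  1  2  2 24 23  .  .  .  7  0  1  1  3  1  1  1  1  1  0  1  0  .
 1  3  3  2  2 -2  5  0  0  1  0 16 30 32 24 26  .  .  .  2  2  1  1  3  2  2  1  2  0  2  .
 0  2  1  1  1  0  3  2  1  2 10 26 36 33 32 28 24 23 25 22  .  1  1  2  2  1  2  0  0  0  .
 0  0  3  1  0  1  1  2  1  9 11 24 33 34 35 34 29 26 26 25  .  .  0  0  0  1  2  0  4  2  .
 3  1  1  0  1  0  1  2  1  9 21 28 25 27 36 35 29 26 26 25 25  .  0  1  2  0  1  0  1  2  .
 1  0  3  2  2 -2  1  1  8  8 24 24 23 23 32 30 32 31 26 22 24  .  .  0  0  0  1  4  0  1  .
 1  1  3  1  1  3  2  0  2 1
[... 3777 characters left out ...]
  0  0  0  0 -1  0  0  1  0  0  0  0  1  0  0  .  .  .  .
 2  0  0 -1  0  1  0  0 -1  0  0  0  0  0  1  0  0  .  0  2  1  0  0  0  0  0  0  .  .  .  .
 1  0  0 -1  0  0  1 -1  0  0  0  0 -1  0 -1  0  0  1  0  0  0 -1  0  0  1  0  .  2  .  .  .
 0  0  0  0  0  1  0  0  0  0  0  0  0  0  0  1  0  0  2  0  0  1  0  1  0  0  0 -1  0  .  .
 0  1  1  0  0  0  0  0  0  0  0  0  0  0  0  0  0  0  0  0 -1  0  0  0  0  0  1  1  0  1  .
[ 27  27  68  28 672]
((438.97064208984375, 340.026123046875), (25.596370697021484, 164.62557983398438), 16.09442901611328) 0.038176186217597864
106.16787370313675
all ((432.5033874511719, 360.9080810546875), (27.910964965820312, 208.35716247558594), 15.921659469604492)
```

View pics/castc.png

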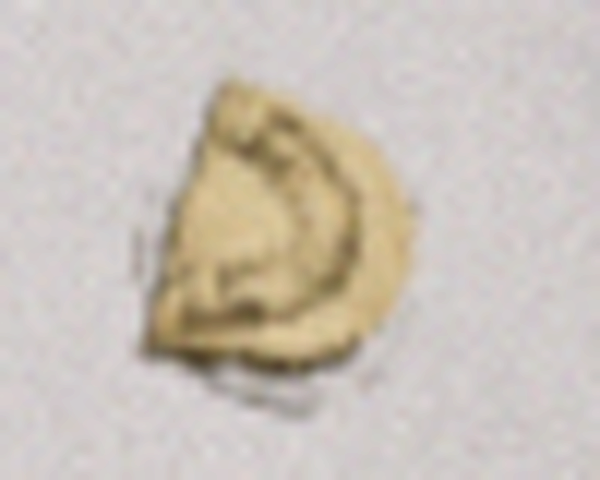

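The two depth views agree. The cast centre is at about (0.604, 0.302), long axis tilted ~16°. The scanner origin is at about (0.442, 0.3275) with its x at 106°. For the scan the handle will point away from the furnace. I'll write a helper that converts world targets to tool-frame shifts.

```bash
cat > go.py <<'E'
import sys,numpy as np
from scipy.spatial.transform import Rotation as Ro
from station import env
def rel(x,y,z,ydeg):
    s=env.observe(); q=s["eef_rot"]; R=Ro.from_quat([q[1],q[2],q[3],q[0]]).as_matrix()
    d=R.T@(np.array([x,y,z])-s["ee_pos"]); cur=np.degrees(np.arctan2(R[1,1],R[0,1]))
    yaw=-(ydeg-cur)
    print("t%.2f"%s["clock"],"pos",s["ee_pos"].round(4),"yang %.1f"%cur,"tilt",R[:,2].round(3),"F",s["contact_force"].round(1),"w %.3f"%s["gripper_width"],"q",s["joint_positions"].round(2))
    print("dx %.4f dy %.4f dz %.4f yaw %.1f (or %.1f, %.1f)"%(*d,yaw,yaw+360,yaw-360))
if __name__=="__main__": rel(*map(float,sys.argv[1:]))
E
python3 go.py 0.4388 0.339 0.15 196
```

```text
t0.10 pos [0.1229 0.5098 0.2045] yang 76.4 tilt [-0.001 -0.002 -1.   ] F [-0.4 -0.8  0.2] w 1.000 q [1.21 0.05 0.1  1.62 0.   1.44]
dx -0.3471 dy -0.0918 dz 0.0546 yaw -119.6 (or 240.4, -479.6)
```

```bash
python3 -m pendant '[{"dx":-0.03,"dy":-0.008,"yaw":-5,"jaw":0.0854},{"dx":-0.065,"dy":-0.017,"yaw":-12,"jaw":0.0854},{"dx":-0.1,"dy":-0.026,"yaw":-19,"jaw":0.0854},{"dx":-0.135,"dy":-0.036,"yaw":-26,"jaw":0.0854},{"dx":-0.17,"dy":-0.045,"yaw":-33,"jaw":0.0854},{"dx":-0.205,"dy":-0.054,"yaw":-40,"jaw":0.0854},{"dx":-0.24,"dy":-0.064,"yaw":-47,"jaw":0.0854},{"dx":-0.27,"dy":-0.072,"yaw":-54,"jaw":0.0854}]' 30; python3 go.py 0.4388 0.339 0.10 196
```

```text
t0.10 pos [0.1229 0.5098 0.2045] yang 76.4 tilt [-0.001 -0.002 -1.   ] F [-0.4 -0.8  0.2] w 1.000 q [1.21 0.05 0.1  1.62 0.   1.44]
dx -0.3471 dy -0.0917 dz 0.1046 yaw -119.6 (or 240.4, -479.6)schema error: expected keys dx, dy, dz, yaw, jaw
```

All keys are required, so I'll resend.

```bash
python3 -m pendant '[{"dx":-0.03,"dy":-0.008,"dz":0,"yaw":-5,"jaw":0.085},{"dx":-0.065,"dy":-0.017,"dz":0,"yaw":-12,"jaw":0.085},{"dx":-0.1,"dy":-0.026,"dz":0,"yaw":-19,"jaw":0.085},{"dx":-0.135,"dy":-0.036,"dz":0,"yaw":-26,"jaw":0.085},{"dx":-0.17,"dy":-0.045,"dz":0,"yaw":-33,"jaw":0.085},{"dx":-0.205,"dy":-0.054,"dz":0,"yaw":-40,"jaw":0.085},{"dx":-0.24,"dy":-0.064,"dz":0,"yaw":-47,"jaw":0.085},{"dx":-0.27,"dy":-0.072,"dz":0,"yaw":-54,"jaw":0.085}]' 30; python3 go.py 0.4388 0.339 0.10 196
```

```text
clock: 0.77
ee_pos: [0.3693, 0.3753, 0.204]
eef_rot: [-0.001, -0.325, 0.946, -0.001]
contact_force: [1.0, 0.7, 0.6]
gripper_width: 0.994
t0.77 pos [0.3693 0.3753 0.204 ] yang 128.0 tilt [-0.001 -0.003 -1.   ] F [1.  0.7 0.6] w 0.994 q [ 0.67  0.05  0.1   1.62 -0.    0.  ]
dx -0.0327 dy -0.0712 dz 0.1040 yaw -68.0 (or 292.0, -428.0)
```

```bash
python3 -m pendant '[{"dx":-0.004,"dy":-0.009,"dz":0.005,"yaw":-7,"jaw":0.085},{"dx":-0.012,"dy":-0.027,"dz":0.02,"yaw":-14,"jaw":0.085},{"dx":-0.02,"dy":-0.045,"dz":0.04,"yaw":-21,"jaw":0.085},{"dx":-0.027,"dy":-0.06,"dz":0.06,"yaw":-28,"jaw":0.085},{"dx":-0.033,"dy":-0.071,"dz":0.08,"yaw":-35,"jaw":0.085},{"dx":-0.033,"dy":-0.071,"dz":0.09,"yaw":-42,"jaw":0.085},{"dx":-0.033,"dy":-0.071,"dz":0.1,"yaw":-49,"jaw":0.085},{"dx":-0.033,"dy":-0.071,"dz":0.104,"yaw":-56,"jaw":0.085}]' 30; python3 go.py 0.4388 0.339 0.10 196
```

```text
clock: 1.43
ee_pos: [0.4376, 0.338, 0.0969]
eef_rot: [0.004, 0.733, -0.68, -0.0]
contact_force: [0.4, 1.0, 0.6]
gripper_width: 0.998
t1.43 pos [0.4376 0.338  0.0969] yang -175.7 tilt [-0.006 -0.005 -1.   ] F [0.4 1.  0.6] w 0.998 q [ 0.54  0.13 -0.03  1.42 -0.   -1.11]
dx -0.0009 dy -0.0013 dz -0.0031 yaw -371.7 (or -11.7, -731.7)
```

```bash
python3 -m pendant '[{"dx":-0.001,"dy":-0.001,"dz":0,"yaw":-7,"jaw":0.085},{"dx":-0.001,"dy":-0.001,"dz":0.01,"yaw":-11.7,"jaw":0.085},{"dx":-0.001,"dy":-0.001,"dz":0.02,"yaw":-11.7,"jaw":0.085},{"dx":-0.001,"dy":-0.001,"dz":0.03,"yaw":-11.7,"jaw":0.085},{"dx":-0.001,"dy":-0.001,"dz":0.03,"yaw":-11.7,"jaw":0.085},{"dx":-0.001,"dy":-0.001,"dz":0.03,"yaw":-11.7,"jaw":0.085}]' 30; python3 go.py 0.4388 0.339 0.009 196
python3 - <<'E'
from station import env
import cv2,numpy as np
for n in("side","top"):
    f=env.grab_frame(n); np.savez(n+"1.npz",**f)
    im=f["img"][:,:,::-1]; c=im[140:300,150:370] if n=="side" else im[140:290,200:400]
    cv2.imwrite(f"pics/{n}1.png",cv2.convertScaleAbs(cv2.resize(c,None,fx=3.6,fy=3.6,interpolation=cv2.INTER_CUBIC),alpha=1.4))
E
```

```text
clock: 1.93
ee_pos: [0.4373, 0.3383, 0.0654]
eef_rot: [0.005, 0.798, -0.603, -0.001]
contact_force: [-0.4, 0.1, 0.2]
gripper_width: 0.999
t1.93 pos [0.4373 0.3383 0.0654] yang -164.1 tilt [-0.008 -0.007 -1.   ] F [-0.4  0.1  0.2] w 0.999 q [ 0.54  0.15 -0.07  1.36 -0.   -1.31]
dx -0.0005 dy -0.0022 dz 0.0564 yaw -360.1 (or -0.1, -720.1)
```

View pics/side1.png

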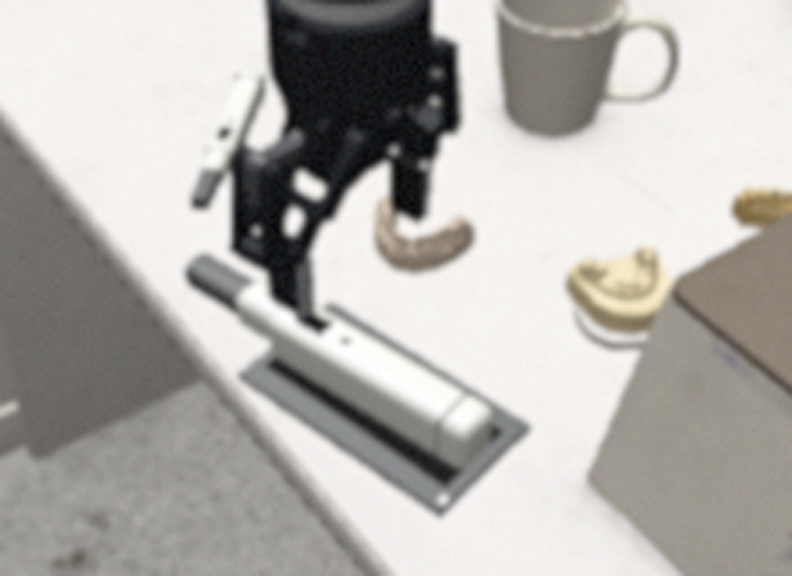

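View pics/top1.png

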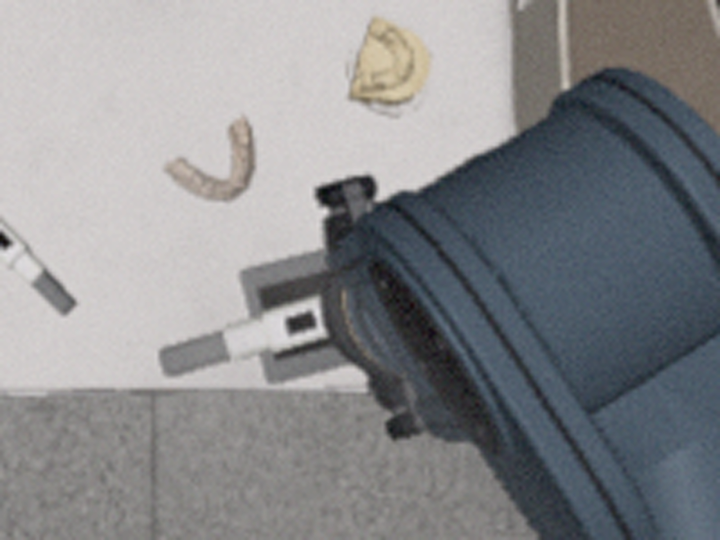

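The fingers straddle the handle: the side crop shows them at (295,290) and (410,200), and they are centred in the top crop. The tilt is under 1°, so I'll descend.

```bash
python3 -m pendant '[{"dx":0,"dy":-0.002,"dz":0.01,"yaw":0,"jaw":0.085},{"dx":0,"dy":-0.002,"dz":0.022,"yaw":0,"jaw":0.085},{"dx":0,"dy":-0.002,"dz":0.034,"yaw":0,"jaw":0.085},{"dx":0,"dy":-0.002,"dz":0.044,"yaw":0,"jaw":0.085},{"dx":0,"dy":-0.002,"dz":0.051,"yaw":0,"jaw":0.085},{"dx":0,"dy":-0.002,"dz":0.055,"yaw":0,"jaw":0.085},{"dx":0,"dy":-0.002,"dz":0.055,"yaw":0,"jaw":0.085},{"dx":0,"dy":-0.002,"dz":0.055,"yaw":0,"jaw":0.085}]' 30; python3 go.py 0.4388 0.339 0.009 196
```

```text
clock: 2.7
ee_pos: [0.4398, 0.3392, 0.0117]
eef_rot: [0.004, 0.798, -0.602, -0.001]
contact_force: [0.5, -0.8, -0.2]
gripper_width: 0.996
t2.70 pos [0.4398 0.3392 0.0117] yang -164.1 tilt [-0.006 -0.005 -1.   ] F [ 0.5 -0.8 -0.2] w 0.996 q [ 0.54  0.18 -0.14  1.25 -0.   -1.31]
dx -0.0001 dy 0.0010 dz 0.0027 yaw -360.1 (or -0.1, -720.1)
```

```bash
python3 -m pendant '[{"dx":0,"dy":0.001,"dz":0.002,"yaw":0,"jaw":0.06},{"dx":0,"dy":0.001,"dz":0.002,"yaw":0,"jaw":0.04},{"dx":0,"dy":0.001,"dz":0.002,"yaw":0,"jaw":0.02},{"dx":0,"dy":0.001,"dz":0.002,"yaw":0,"jaw":0.02},{"dx":0,"dy":0.001,"dz":0.002,"yaw":0,"jaw":0.02},{"dx":0,"dy":0.001,"dz":0.002,"yaw":0,"jaw":0.02},{"dx":0,"dy":0.001,"dz":0.002,"yaw":0,"jaw":0.02},{"dx":0,"dy":0.001,"dz":0.002,"yaw":0,"jaw":0.02}]' 40; python3 go.py 0.4388 0.339 0.009 196
```

```text
clock: 3.37
ee_pos: [0.439, 0.3391, 0.0104]
eef_rot: [0.004, 0.798, -0.602, -0.001]
contact_force: [-1.0, -0.1, 4.9]
gripper_width: 0.3
t3.37 pos [0.439  0.3391 0.0104] yang -164.1 tilt [-0.006 -0.005 -1.   ] F [-1.  -0.1  4.9] w 0.300 q [ 0.54  0.18 -0.15  1.25 -0.   -1.31]
dx -0.0000 dy 0.0002 dz 0.0014 yaw -360.1 (or -0.1, -720.1)
```

Gripped at an opening of about 26 mm. Now lift.

```bash
python3 -m pendant '[{"dx":0,"dy":0,"dz":-0.004,"yaw":0,"jaw":0.02},{"dx":0,"dy":0,"dz":-0.014,"yaw":0,"jaw":0.02},{"dx":0,"dy":0,"dz":-0.03,"yaw":0,"jaw":0.02},{"dx":0,"dy":0,"dz":-0.05,"yaw":0,"jaw":0.02},{"dx":0,"dy":0,"dz":-0.07,"yaw":0,"jaw":0.02},{"dx":0,"dy":0,"dz":-0.09,"yaw":0,"jaw":0.02},{"dx":0,"dy":0,"dz":-0.1,"yaw":0,"jaw":0.02},{"dx":0,"dy":0,"dz":-0.1,"yaw":0,"jaw":0.02}]' 40; python3 go.py 0.507 0.358 0.15 60
python3 - <<'E'
from station import env
import cv2,numpy as np
for n in("side","top"):
    f=env.grab_frame(n); np.savez(n+"2.npz",**f)
    im=f["img"][:,:,::-1]; c=im[100:300,130:370] if n=="side" else im[110:290,190:410]
    cv2.imwrite(f"pics/{n}2.png",cv2.convertScaleAbs(cv2.resize(c,None,fx=3,fy=3,interpolation=cv2.INTER_CUBIC),alpha=1.4))
E
```

```text
clock: 4.03
ee_pos: [0.4416, 0.3407, 0.1138]
eef_rot: [0.001, 0.798, -0.602, 0.0]
contact_force: [0.9, 0.1, -2.0]
gripper_width: 0.299
t4.03 pos [0.4416 0.3407 0.1138] yang -164.1 tilt [-0.    -0.002 -1.   ] F [ 0.9  0.1 -2. ] w 0.299 q [ 0.54  0.13  0.01  1.45 -0.   -1.31]
dx 0.0014 dy -0.0676 dz -0.0362 yaw -224.1 (or 135.9, -584.1)
```

View pics/side2.png

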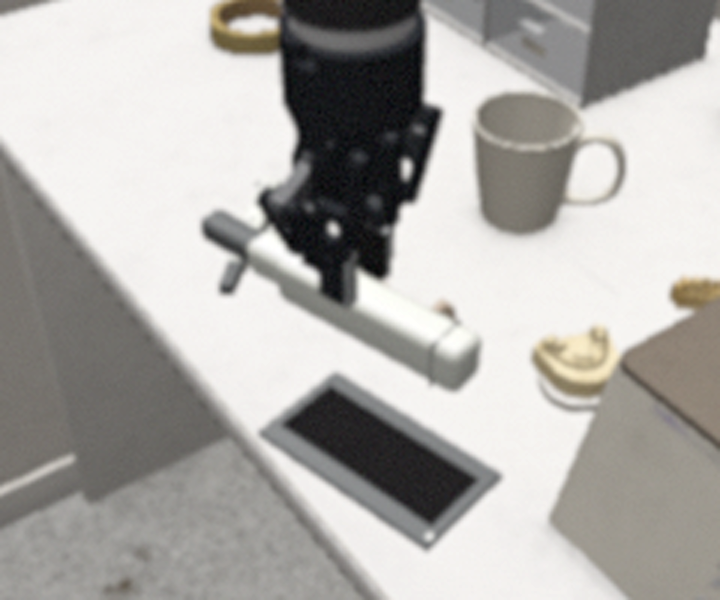

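View pics/top2.png

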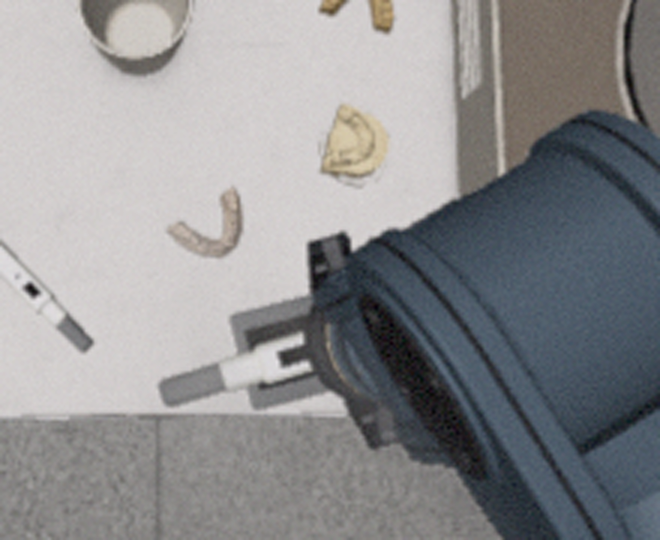

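Run:
```python
from h import *
f=load("top2.npz"); c=cloud(f); im=f["img"].astype(int)
blue=(im[...,2]-im[...,0]>12)&(c[...,2]>0.1)
f0=load("top0.npz");c0=cloud(f0)
fr=c0[(c0[...,0]>0.46)&(c0[...,0]<0.9)&(c0[...,1]<0.2)&(c0[...,1]>-0.2)&(c0[...,2]>0.03)]
print("furnace x,y,z low edge",fr.min(0),np.percentile(fr[:,2],[10,30,50,70,90]))
edge=fr[(fr[:,1]>0.10)&(fr[:,0]<0.65)]; print(np.percentile(edge[:,2],[5,50,95]),edge[:,1].max(),edge[:,0].min())
A=c[blue]
for y in np.arange(0.0,0.36,0.04):
    s=A[(A[:,1]>=y)&(A[:,1]<y+.04)]
    if len(s): print("y%.2f"%y,"x",s[:,0].min().round(3),s[:,0].max().round(3),"z",np.percentile(s[:,2],[5,50,95]).round(3), "z near max x",np.median(s[s[:,0]>s[:,0].max()-.03,2]).round(3))
g=load("side2.npz"); C=cloud(g); im=g["img"].astype(int)
print(A.shape)
```

```text
furnace x,y,z low edge [ 0.50073088 -0.15503783  0.03002779] [0.08518469 0.13387353 0.19436295 0.29934583 0.32031309]
[0.0698525  0.14785006 0.31311254] 0.1999504042550389 0.500730881883022
y0.00 x 0.523 0.525 z [0.101 0.103 0.105] z near max x 0.103
y0.24 x 0.319 0.416 z [0.607 0.617 0.62 ] z near max x 0.606
y0.28 x 0.297 0.484 z [0.605 0.612 0.618] z near max x 0.612
y0.32 x 0.315 0.499 z [0.591 0.607 0.612] z near max x 0.597
(24329, 3)
```

The scanner hangs level in the jaws (side crop from (210,225) to (460,360)) and the pad below is fully visible. The arm links sit at z~0.6, well above the furnace. Next I'll turn the scanner so its snout points over the cast, keeping it high.

```bash
python3 -m pendant '[{"dx":0,"dy":-0.004,"dz":-0.008,"yaw":4,"jaw":0.02},{"dx":0,"dy":-0.01,"dz":-0.02,"yaw":10,"jaw":0.02},{"dx":0,"dy":-0.015,"dz":-0.03,"yaw":17,"jaw":0.02},{"dx":0,"dy":-0.02,"dz":-0.036,"yaw":24,"jaw":0.02},{"dx":0,"dy":-0.025,"dz":-0.036,"yaw":31,"jaw":0.02},{"dx":0,"dy":-0.03,"dz":-0.036,"yaw":38,"jaw":0.02},{"dx":0,"dy":-0.035,"dz":-0.036,"yaw":45,"jaw":0.02},{"dx":0,"dy":-0.04,"dz":-0.036,"yaw":52,"jaw":0.02}]' 40; python3 go.py 0.507 0.358 0.15 60
```

```text
clock: 4.8
ee_pos: [0.4773, 0.3501, 0.1432]
eef_rot: [-0.006, -0.451, 0.893, -0.001]
contact_force: [-1.2, -0.4, -1.9]
gripper_width: 0.3
t4.80 pos [0.4773 0.3501 0.1432] yang 143.6 tilt [-0.009 -0.007 -1.   ] F [-1.2 -0.4 -1.9] w 0.300 q [ 0.52  0.23  0.18  1.53 -0.   -0.41]
dx -0.0239 dy -0.0192 dz -0.0072 yaw 83.6 (or 443.6, -276.4)
```

```bash
python3 -m pendant '[{"dx":-0.003,"dy":-0.002,"dz":-0.004,"yaw":7,"jaw":0.02},{"dx":-0.006,"dy":-0.005,"dz":-0.007,"yaw":14,"jaw":0.02},{"dx":-0.009,"dy":-0.007,"dz":-0.007,"yaw":21,"jaw":0.02},{"dx":-0.012,"dy":-0.01,"dz":-0.007,"yaw":28,"jaw":0.02},{"dx":-0.015,"dy":-0.012,"dz":-0.007,"yaw":35,"jaw":0.02},{"dx":-0.018,"dy":-0.014,"dz":-0.007,"yaw":42,"jaw":0.02},{"dx":-0.021,"dy":-0.017,"dz":-0.007,"yaw":49,"jaw":0.02},{"dx":-0.024,"dy":-0.019,"dz":-0.007,"yaw":56,"jaw":0.02}]' 40; python3 go.py 0.507 0.358 0.15 60
```

```text
clock: 5.47
ee_pos: [0.506, 0.3574, 0.1469]
eef_rot: [-0.007, 0.024, 1.0, -0.005]
contact_force: [-0.5, -0.6, -2.7]
gripper_width: 0.298
t5.47 pos [0.506  0.3574 0.1469] yang 87.2 tilt [-0.013 -0.01  -1.   ] F [-0.5 -0.6 -2.7] w 0.298 q [ 0.51  0.31  0.28  1.56 -0.    0.56]
dx -0.0009 dy 0.0006 dz -0.0031 yaw 27.2 (or 387.2, -332.8)
```

```bash
python3 -m pendant '[{"dx":-0.001,"dy":0,"dz":0,"yaw":7,"jaw":0.02},{"dx":-0.001,"dy":0,"dz":0.006,"yaw":14,"jaw":0.02},{"dx":-0.001,"dy":0,"dz":0.014,"yaw":21,"jaw":0.02},{"dx":-0.001,"dy":0,"dz":0.022,"yaw":27.2,"jaw":0.02},{"dx":-0.001,"dy":0,"dz":0.03,"yaw":27.2,"jaw":0.02},{"dx":-0.001,"dy":0,"dz":0.034,"yaw":27.2,"jaw":0.02},{"dx":-0.001,"dy":0,"dz":0.034,"yaw":27.2,"jaw":0.02},{"dx":-0.001,"dy":0,"dz":0.034,"yaw":27.2,"jaw":0.02}]' 40; python3 go.py 0.507 0.358 0.081 60
python3 - <<'E'
from station import env
import cv2,numpy as np
for n in("side","top"):
    f=env.grab_frame(n); np.savez(n+"3.npz",**f)
    im=f["img"][:,:,::-1]; c=im[100:300,150:390] if n=="side" else im[90:250,220:400]
    cv2.imwrite(f"pics/{n}3.png",cv2.convertScaleAbs(cv2.resize(c,None,fx=3,fy=3,interpolation=cv2.INTER_CUBIC),alpha=1.4))
E
```

```text
clock: 6.13
ee_pos: [0.5059, 0.3567, 0.1118]
eef_rot: [-0.006, 0.258, 0.966, -0.007]
contact_force: [-0.2, 0.2, -2.9]
gripper_width: 0.297
t6.13 pos [0.5059 0.3567 0.1118] yang 60.1 tilt [-0.015 -0.011 -1.   ] F [-0.2  0.2 -2.9] w 0.297 q [ 0.51  0.31  0.22  1.49 -0.    1.03]
dx -0.0005 dy 0.0022 dz 0.0308 yaw 0.1 (or 360.1, -359.9)
```

View pics/side3.png

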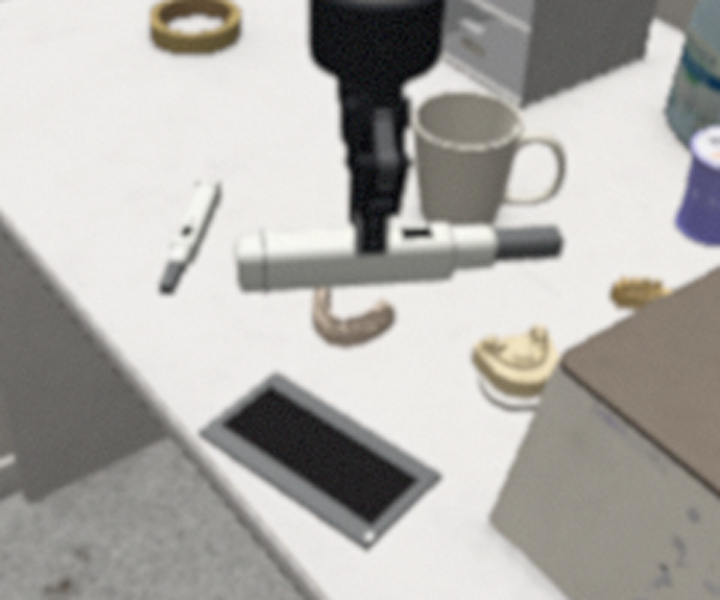

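View pics/top3.png

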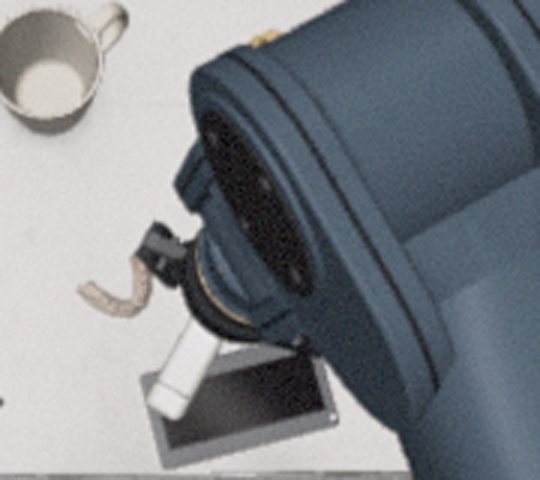

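The scanner is over the scene with its snout toward the cast (side crop snout tip (560,243), cast (518,360)). I'll check the window position and level with the side depth, and measure the pad.

Run:
```python
from h import *
g=load("side3.npz"); C=cloud(g)
v,u=np.mgrid[160:205,220:345]
P=C[160:205,220:345].reshape(-1,3)
m=(P[:,2]>0.095)&(P[:,2]<0.16)&(P[:,0]>0.38)&(P[:,0]<0.66)
P=P[m]
d=np.array([np.cos(np.radians(-30)),-0.5]); n=np.array([0.5,d[0]])
s=(P[:,:2]-[0.604,0.302])@d; l=(P[:,:2]-[0.604,0.302])@n
for a in np.arange(-0.21,0.03,0.015):
    k=(s>=a)&(s<a+.015)
    if k.sum()>5: print("s%.3f"%a,k.sum(),"lat",np.percentile(l[k],[2,98]).round(4),"ztop",np.percentile(P[k,2],[5,97]).round(4))
print("smin,max",np.percentile(s,[.3,99.7]))
# pad
D=g["img"].astype(int); G=D.mean(-1)
m=np.zeros(G.shape,np.uint8); m[215:295,205:305]=(G[215:295,205:305]<100)
k,lab,st,_=cv2.connectedComponentsWithStats(m); i=1+st[1:,4].argmax()
cs,_=cv2.findContours((lab==i).astype(np.uint8),cv2.RETR_EXTERNAL,cv2.CHAIN_APPROX_NONE)
W=plane(g,cs[0].reshape(-1,2),0.006)
print(st[i],cv2.minAreaRect((W[:,:2]*1000).astype(np.float32)))
inl=np.zeros(G.shape,np.uint8); inl[215:295,205:305]=(G[215:295,205:305]<45)
k,lab,st,_=cv2.connectedComponentsWithStats(inl); i=1+st[1:,4].argmax()
cs,_=cv2.findContours((lab==i).astype(np.uint8),cv2.RETR_EXTERNAL,cv2.CHAIN_APPROX_NONE)
W=plane(g,cs[0].reshape(-1,2),0.006); print("inlay",cv2.minAreaRect((W[:,:2]*1000).astype(np.float32)))
# cast moved?
P=C[195:250,300:345].reshape(-1,3);P=P[(P[:,2]>.02)&(P[:,2]<.045)&(P[:,1]>.25)]
print("cast",cv2.minAreaRect((P[:,:2]*1000).astype(np.float32)))
```

```text
s-0.210 12 lat [-0.013   0.0004] ztop [0.1137 0.1361]
s-0.195 159 lat [-0.0171  0.0096] ztop [0.1123 0.1394]
s-0.180 158 lat [-0.0169  0.0066] ztop [0.1125 0.14  ]
s-0.165 158 lat [-0.0171  0.01  ] ztop [0.1128 0.1396]
s-0.150 158 lat [-0.0171  0.0083] ztop [0.1124 0.1397]
s-0.135 178 lat [-0.0211  0.0132] ztop [0.1133 0.1561]
s-0.120 144 lat [-0.0282 -0.0137] ztop [0.1125 0.1591]
s-0.105 137 lat [-0.0202  0.0047] ztop [0.1124 0.1482]
s-0.090 154 lat [-0.0164  0.01  ] ztop [0.1123 0.1403]
s-0.075 147 lat [-0.0167  0.0068] ztop [0.1139 0.1399]
s-0.060 111 lat [-0.0144  0.005 ] ztop [0.1174 0.1376]
s-0.045 103 lat [-0.0139  0.0041] ztop [0.118  0.1373]
s-0.030 93 lat [-0.0119  0.0058] ztop [0.12   0.1357]
s-0.015 89 lat [-0.0124  0.0037] ztop [0.1203 0.1356]
s-0.000 65 lat [-0.0118  0.0063] ztop [0.1206 0.1357]
smin,max [-0.19564187  0.01066692]
[ 217  226   79   57 2076] ((443.1569519042969, 323.6501770019531), (75.92357635498047, 144.6512451171875), 13.91652774810791)
inlay ((444.9280700683594, 326.78436279296875), (46.098045349121094, 128.00811767578125), 13.755061149597168)
cast ((602.94287109375, 301.2046203613281), (50.65821075439453, 56.90753173828125), 71.40281677246094)
```

```bash
python3 go.py 0.5096 0.358 0.081 60
```

```text
t6.23 pos [0.5067 0.3572 0.1133] yang 60.1 tilt [-0.013 -0.009 -1.   ] F [ 0.6 -0.1 -1.6] w 0.299 q [ 0.51  0.31  0.22  1.49 -0.    1.03]
dx -0.0023 dy 0.0026 dz 0.0322 yaw 0.1 (or 360.1, -359.9)
```

```bash
python3 -m pendant '[{"dx":-0.001,"dy":0.001,"dz":0.005,"yaw":0,"jaw":0.02},{"dx":-0.002,"dy":0.002,"dz":0.012,"yaw":0,"jaw":0.02},{"dx":-0.002,"dy":0.003,"dz":0.02,"yaw":0,"jaw":0.02},{"dx":-0.002,"dy":0.003,"dz":0.026,"yaw":0,"jaw":0.02},{"dx":-0.002,"dy":0.003,"dz":0.03,"yaw":0,"jaw":0.02},{"dx":-0.002,"dy":0.003,"dz":0.031,"yaw":0,"jaw":0.02},{"dx":-0.002,"dy":0.003,"dz":0.031,"yaw":0,"jaw":0.02},{"dx":-0.002,"dy":0.003,"dz":0.031,"yaw":0,"jaw":0.02}]' 40; python3 go.py 0.5096 0.358 0.081 60
python3 - <<'E'
from station import env
from h import *
g=env.grab_frame("side"); np.savez("side4.npz",**g); C=cloud(g)
cv2.imwrite("pics/side4.png",cv2.convertScaleAbs(cv2.resize(g["img"][140:290,200:390,::-1],None,fx=4,fy=4,interpolation=cv2.INTER_CUBIC),alpha=1.4))
P=C[165:215,220:345].reshape(-1,3)
P=P[(P[:,2]>0.065)&(P[:,2]<0.13)&(P[:,0]>0.38)&(P[:,0]<0.66)&(P[:,1]>.25)]
d=np.array([np.cos(np.radians(-30)),-0.5]); n=np.array([0.5,d[0]])
s=(P[:,:2]-[0.604,0.302])@d; l=(P[:,:2]-[0.604,0.302])@n
for a in np.arange(-0.21,0.03,0.03):
    k=(s>=a)&(s<a+.03)
    if k.sum()>5: print("s%.3f"%a,k.sum(),"lat",np.percentile(l[k],[2,98]).round(4),"z",np.percentile(P[k,2],[5,97]).round(4))
print("smin,max",np.percentile(s,[.3,99.7]))
E
```

```text
clock: 6.9
ee_pos: [0.5096, 0.3585, 0.0822]
eef_rot: [-0.005, 0.258, 0.966, -0.006]
contact_force: [0.4, 0.6, -2.6]
gripper_width: 0.295
t6.90 pos [0.5096 0.3585 0.0822] yang 60.1 tilt [-0.013 -0.009 -1.   ] F [ 0.4  0.6 -2.6] w 0.295 q [ 0.51  0.33  0.17  1.43 -0.    1.03]
dx -0.0003 dy -0.0004 dz 0.0012 yaw 0.1 (or 360.1, -359.9)
s-0.210 135 lat [-0.0139  0.0122] z [0.0838 0.1103]
s-0.180 301 lat [-0.0136  0.0113] z [0.0822 0.1101]
s-0.150 303 lat [-0.0165  0.0149] z [0.0835 0.1177]
s-0.120 268 lat [-0.0244  0.0143] z [0.0832 0.1289]
s-0.090 286 lat [-0.0135  0.0109] z [0.0829 0.1108]
s-0.060 213 lat [-0.0113  0.011 ] z [0.0876 0.1084]
s-0.030 169 lat [-0.009   0.0088] z [0.0909 0.1064]
s0.000 77 lat [-0.0085  0.0099] z [0.0912 0.1066]
smin,max [-0.19333329  0.01283135]
```

View pics/side4.png

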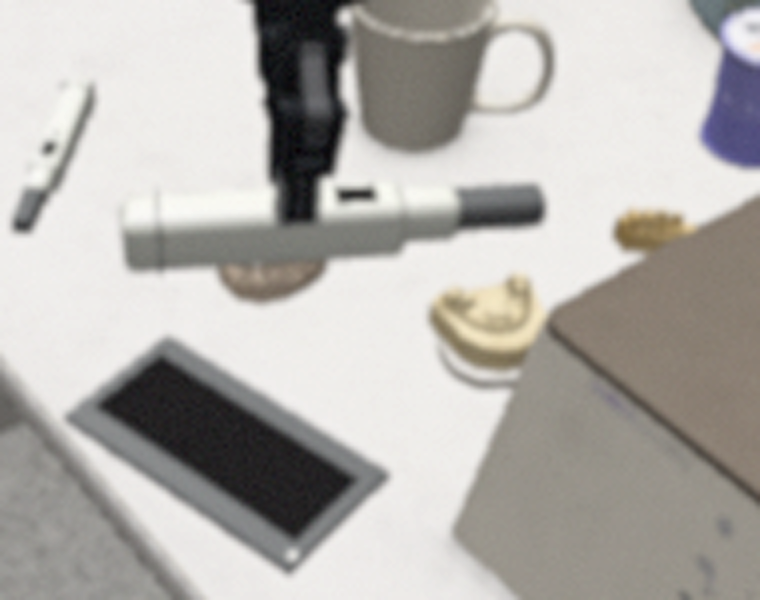

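The window is centred to about 1 mm and ~51 mm above the teeth. Camera calls hold the last target exactly, so I'll hold with those and log the drift.

```bash
python3 - <<'E'
from station import env
import numpy as np
p=[];t=[]
for i in range(56):
    env.grab_frame("side"); s=env.observe(); p.append(s["ee_pos"]); t.append(s["clock"])
p=np.array(p); print(t[0],t[-1],p.mean(0),p.min(0),p.max(0),np.ptp(p,0)); print(np.abs(s["joint_vel"]).max())
E
python3 go.py 0.5096 0.358 0.14 60
```

```text
7.0 9.75 [0.50963479 0.35849153 0.08226687] [0.50955953 0.35843312 0.08215055] [0.50994245 0.35868615 0.0828404 ] [0.00038292 0.00025303 0.00068985]
0.001624231286617493
t9.75 pos [0.5096 0.3585 0.0822] yang 60.1 tilt [-0.013 -0.009 -1.   ] F [ 0.   0.6 -2.6] w 0.295 q [ 0.51  0.33  0.17  1.43 -0.    1.03]
dx 0.0002 dy -0.0013 dz -0.0578 yaw 0.1 (or 360.1, -359.9)
```

Held for 2.8 s with under 0.7 mm of movement. Now lift and turn back.

```bash
python3 -m pendant '[{"dx":0,"dy":0,"dz":-0.005,"yaw":0,"jaw":0.02},{"dx":0,"dy":0,"dz":-0.015,"yaw":0,"jaw":0.02},{"dx":0,"dy":0,"dz":-0.03,"yaw":0,"jaw":0.02},{"dx":0,"dy":0,"dz":-0.045,"yaw":-4,"jaw":0.02},{"dx":0,"dy":0,"dz":-0.058,"yaw":-11,"jaw":0.02},{"dx":0,"dy":0,"dz":-0.06,"yaw":-18,"jaw":0.02},{"dx":0,"dy":0,"dz":-0.06,"yaw":-25,"jaw":0.02},{"dx":0,"dy":0,"dz":-0.06,"yaw":-32,"jaw":0.02}]' 40; python3 go.py 0.439 0.339 0.13 195.5
```

```text
clock: 10.42
ee_pos: [0.5112, 0.3595, 0.1445]
eef_rot: [-0.005, -0.021, 1.0, -0.004]
contact_force: [-0.3, -0.7, -2.6]
gripper_width: 0.296
t10.42 pos [0.5112 0.3595 0.1445] yang 92.4 tilt [-0.01  -0.008 -1.   ] F [-0.3 -0.7 -2.6] w 0.296 q [ 0.51  0.32  0.29  1.55 -0.    0.46]
dx 0.0729 dy -0.0173 dz 0.0153 yaw -103.1 (or 256.9, -463.1)
```

Run:
```python
from h import *
# pad angle check from top0 & top2: long edges
import glob
for n in("side3.npz","side4.npz"):
    g=load(n);G=g["img"].astype(int).mean(-1)
    for th in(45,100):
        m=np.zeros(G.shape,np.uint8); m[220:295,205:305]=(G[220:295,205:305]<th)
        k,lab,st,_=cv2.connectedComponentsWithStats(m); i=1+st[1:,4].argmax()
        cs,_=cv2.findContours((lab==i).astype(np.uint8),cv2.RETR_EXTERNAL,cv2.CHAIN_APPROX_NONE)
        W=plane(g,cs[0].reshape(-1,2),0.006); print(n,th,cv2.minAreaRect((W[:,:2]*1000).astype(np.float32)))
```

```text
side3.npz 45 ((444.9280700683594, 326.78436279296875), (46.098045349121094, 128.00811767578125), 13.755061149597168)
side3.npz 100 ((443.1569519042969, 323.6501770019531), (75.92357635498047, 144.6512451171875), 13.91652774810791)
side4.npz 45 ((444.91326904296875, 326.84478759765625), (46.098045349121094, 128.1324920654297), 13.755061149597168)
side4.npz 100 ((443.2342224121094, 323.72821044921875), (76.04094696044922, 144.62838745117188), 13.784771919250488)
```

```bash
python3 -m pendant '[{"dx":0.006,"dy":-0.001,"dz":0,"yaw":-7,"jaw":0.02},{"dx":0.016,"dy":-0.004,"dz":0,"yaw":-14,"jaw":0.02},{"dx":0.026,"dy":-0.006,"dz":0,"yaw":-21,"jaw":0.02},{"dx":0.036,"dy":-0.009,"dz":0.005,"yaw":-28,"jaw":0.02},{"dx":0.046,"dy":-0.011,"dz":0.01,"yaw":-35,"jaw":0.02},{"dx":0.056,"dy":-0.014,"dz":0.015,"yaw":-42,"jaw":0.02},{"dx":0.065,"dy":-0.016,"dz":0.015,"yaw":-49,"jaw":0.02},{"dx":0.072,"dy":-0.018,"dz":0.015,"yaw":-56,"jaw":0.02}]' 40; python3 go.py 0.44 0.338 0.09 195
```

```text
clock: 11.08
ee_pos: [0.4392, 0.3383, 0.1313]
eef_rot: [-0.006, -0.491, 0.871, -0.001]
contact_force: [0.5, -0.0, -2.9]
gripper_width: 0.3
t11.08 pos [0.4392 0.3383 0.1313] yang 148.8 tilt [-0.01  -0.008 -1.   ] F [ 0.5 -0.  -2.9] w 0.300 q [ 0.54  0.13  0.04  1.49 -0.   -0.49]
dx -0.0007 dy -0.0010 dz 0.0413 yaw -46.2 (or 313.8, -406.2)
```

```bash
python3 -m pendant '[{"dx":-0.001,"dy":-0.001,"dz":0,"yaw":-7,"jaw":0.02},{"dx":-0.001,"dy":-0.001,"dz":0,"yaw":-14,"jaw":0.02},{"dx":-0.001,"dy":-0.001,"dz":0.01,"yaw":-21,"jaw":0.02},{"dx":-0.001,"dy":-0.001,"dz":0.02,"yaw":-28,"jaw":0.02},{"dx":-0.001,"dy":-0.001,"dz":0.03,"yaw":-35,"jaw":0.02},{"dx":-0.001,"dy":-0.001,"dz":0.04,"yaw":-42,"jaw":0.02},{"dx":-0.001,"dy":-0.001,"dz":0.05,"yaw":-46.2,"jaw":0.02},{"dx":-0.001,"dy":-0.001,"dz":0.055,"yaw":-46.2,"jaw":0.02}]' 40; python3 go.py 0.44 0.338 0.03 195
```

```text
clock: 11.75
ee_pos: [0.4398, 0.3381, 0.0761]
eef_rot: [0.006, 0.794, -0.608, -0.002]
contact_force: [-0.7, 0.3, -2.4]
gripper_width: 0.293
t11.75 pos [0.4398 0.3381 0.0761] yang -164.9 tilt [-0.01  -0.008 -1.   ] F [-0.7  0.3 -2.4] w 0.293 q [ 0.54  0.15 -0.05  1.38 -0.   -1.3 ]
dx -0.0001 dy -0.0007 dz 0.0461 yaw -359.9 (or 0.1, -719.9)
```

```bash
python3 -m pendant '[{"dx":0,"dy":-0.001,"dz":0.008,"yaw":0,"jaw":0.02},{"dx":0,"dy":-0.001,"dz":0.018,"yaw":0,"jaw":0.02},{"dx":0,"dy":-0.001,"dz":0.03,"yaw":0,"jaw":0.02},{"dx":0,"dy":-0.001,"dz":0.04,"yaw":0,"jaw":0.02},{"dx":0,"dy":-0.001,"dz":0.048,"yaw":0,"jaw":0.02},{"dx":0,"dy":-0.001,"dz":0.052,"yaw":0,"jaw":0.02},{"dx":0,"dy":-0.001,"dz":0.052,"yaw":0,"jaw":0.02},{"dx":0,"dy":-0.001,"dz":0.052,"yaw":0,"jaw":0.02}]' 40; python3 go.py 0.44 0.338 0.0104 195
python3 - <<'E'
from station import env
from h import *
for n in("side","top"):
    f=env.grab_frame(n); np.savez(n+"5.npz",**f)
    im=f["img"][:,:,::-1]; c=im[160:300,180:370] if n=="side" else im[140:260,220:380]
    cv2.imwrite(f"pics/{n}5.png",cv2.convertScaleAbs(cv2.resize(c,None,fx=4,fy=4,interpolation=cv2.INTER_CUBIC),alpha=1.4))
E
```

```text
clock: 12.42
ee_pos: [0.4401, 0.3378, 0.0238]
eef_rot: [0.006, 0.794, -0.608, -0.002]
contact_force: [0.1, 0.4, -1.5]
gripper_width: 0.294
t12.42 pos [0.4401 0.3378 0.0238] yang -165.0 tilt [-0.011 -0.008 -1.   ] F [ 0.1  0.4 -1.5] w 0.294 q [ 0.53  0.18 -0.12  1.28 -0.   -1.3 ]
dx -0.0002 dy -0.0002 dz 0.0134 yaw -360.0 (or 0.0, -720.0)
```

View pics/side5.png

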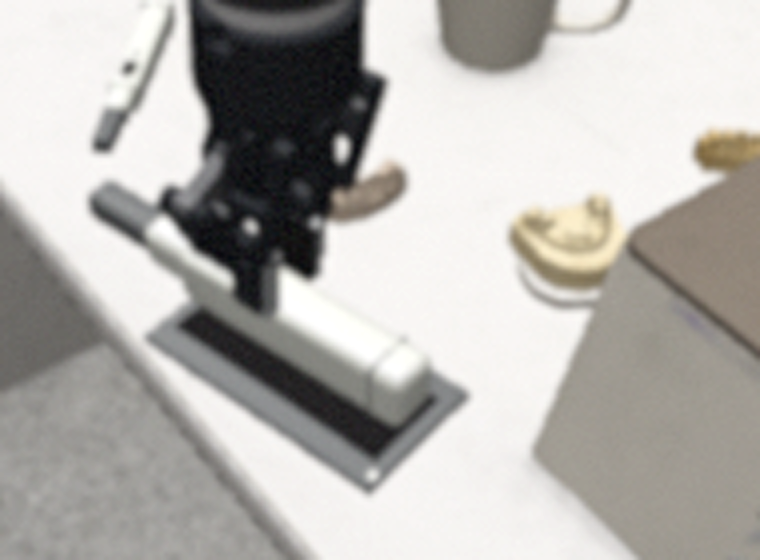

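It is aligned over the pad, 13 mm above it. Final lowering, watching the force.

```bash
python3 -m pendant '[{"dx":0,"dy":0,"dz":0.003,"yaw":0,"jaw":0.02},{"dx":0,"dy":0,"dz":0.006,"yaw":0,"jaw":0.02},{"dx":0,"dy":0,"dz":0.009,"yaw":0,"jaw":0.02},{"dx":0,"dy":0,"dz":0.011,"yaw":0,"jaw":0.02},{"dx":0,"dy":0,"dz":0.012,"yaw":0,"jaw":0.02},{"dx":0,"dy":0,"dz":0.012,"yaw":0,"jaw":0.02}]' 40; python3 go.py 0.44 0.338 0.0104 195
```

```text
clock: 13.02
ee_pos: [0.4403, 0.3379, 0.0122]
eef_rot: [0.006, 0.794, -0.608, -0.002]
contact_force: [-0.5, -0.1, -2.4]
gripper_width: 0.292
t13.02 pos [0.4403 0.3379 0.0122] yang -165.0 tilt [-0.01  -0.008 -1.   ] F [-0.5 -0.1 -2.4] w 0.292 q [ 0.53  0.19 -0.14  1.26 -0.   -1.3 ]
dx -0.0002 dy 0.0002 dz 0.0018 yaw -360.0 (or 0.0, -720.0)
```

```bash
python3 -m pendant '[{"dx":0,"dy":0,"dz":0.001,"yaw":0,"jaw":0.02},{"dx":0,"dy":0,"dz":0.002,"yaw":0,"jaw":0.02},{"dx":0,"dy":0,"dz":0.002,"yaw":0,"jaw":0.02},{"dx":0,"dy":0,"dz":0.002,"yaw":0,"jaw":0.02}]' 40; python3 go.py 0.44 0.338 0.0104 195
```

```text
clock: 13.35
ee_pos: [0.4403, 0.338, 0.0106]
eef_rot: [0.006, 0.794, -0.608, -0.002]
contact_force: [-0.9, -0.2, 0.6]
gripper_width: 0.297
t13.35 pos [0.4403 0.338  0.0106] yang -165.0 tilt [-0.01  -0.007 -1.   ] F [-0.9 -0.2  0.6] w 0.297 q [ 0.53  0.19 -0.14  1.26 -0.   -1.3 ]
dx -0.0001 dy 0.0003 dz 0.0002 yaw -360.0 (or 0.0, -720.0)
```

```bash
python3 -m pendant '[{"dx":0,"dy":0,"dz":0.001,"yaw":0,"jaw":0.02},{"dx":0,"dy":0,"dz":0.001,"yaw":0,"jaw":0.02},{"dx":0,"dy":0,"dz":0.001,"yaw":0,"jaw":0.02}]' 40; python3 go.py 0.44 0.338 0.0104 195
```

```text
clock: 13.6
ee_pos: [0.4403, 0.338, 0.0104]
eef_rot: [0.006, 0.794, -0.608, -0.002]
contact_force: [-2.2, -1.8, 5.0]
gripper_width: 0.298
t13.60 pos [0.4403 0.338  0.0104] yang -164.9 tilt [-0.009 -0.007 -1.   ] F [-2.2 -1.8  5. ] w 0.298 q [ 0.53  0.19 -0.14  1.26 -0.   -1.3 ]
dx -0.0001 dy 0.0003 dz 0.0000 yaw -359.9 (or 0.1, -719.9)
```

The scanner is down: 5 N upward reaction, at the same height as the original grasp. Releasing slowly in place.

```bash
python3 -m pendant '[{"dx":0,"dy":0,"dz":0,"yaw":0,"jaw":0.03},{"dx":0,"dy":0,"dz":0,"yaw":0,"jaw":0.04},{"dx":0,"dy":0,"dz":0,"yaw":0,"jaw":0.05},{"dx":0,"dy":0,"dz":0,"yaw":0,"jaw":0.06},{"dx":0,"dy":0,"dz":0,"yaw":0,"jaw":0.07},{"dx":0,"dy":0,"dz":0,"yaw":0,"jaw":0.08},{"dx":0,"dy":0,"dz":0,"yaw":0,"jaw":0.085},{"dx":0,"dy":0,"dz":0,"yaw":0,"jaw":0.085}]' 30; python3 go.py 0.44 0.338 0.15 195
```

```text
clock: 14.27
ee_pos: [0.4404, 0.338, 0.0104]
eef_rot: [0.006, 0.794, -0.608, -0.001]
contact_force: [0.2, 0.1, -0.4]
gripper_width: 0.995
t14.27 pos [0.4404 0.338  0.0104] yang -164.9 tilt [-0.009 -0.007 -1.   ] F [ 0.2  0.1 -0.4] w 0.995 q [ 0.53  0.19 -0.14  1.26 -0.   -1.3 ]
dx 0.0006 dy 0.0019 dz -0.1396 yaw -359.9 (or 0.1, -719.9)
```

```bash
python3 -m pendant '[{"dx":0,"dy":0,"dz":-0.005,"yaw":0,"jaw":0.085},{"dx":0,"dy":0,"dz":-0.02,"yaw":0,"jaw":0.085},{"dx":0,"dy":0,"dz":-0.045,"yaw":0,"jaw":0.085},{"dx":0,"dy":0,"dz":-0.075,"yaw":0,"jaw":0.085},{"dx":0,"dy":0,"dz":-0.11,"yaw":0,"jaw":0.085},{"dx":0,"dy":0,"dz":-0.14,"yaw":0,"jaw":0.085},{"dx":0,"dy":0,"dz":-0.17,"yaw":0,"jaw":0.085},{"dx":0,"dy":0,"dz":-0.19,"yaw":0,"jaw":0.085}]' 30; python3 go.py 0.2 0.45 0.205 195
```

```text
clock: 14.93
ee_pos: [0.4431, 0.34, 0.2047]
eef_rot: [0.003, 0.794, -0.608, -0.001]
contact_force: [0.2, 0.2, 1.1]
gripper_width: 0.993
t14.93 pos [0.4431 0.34   0.2047] yang -164.9 tilt [-0.005 -0.005 -1.   ] F [0.2 0.2 1.1] w 0.993 q [ 0.54  0.14  0.2   1.63 -0.   -1.3 ]
dx -0.1694 dy 0.2062 dz 0.0004 yaw -359.9 (or 0.1, -719.9)
```

Move aside so the top camera sees the scene.

```bash
python3 -m pendant '[{"dx":-0.015,"dy":0.02,"dz":0,"yaw":0,"jaw":0.085},{"dx":-0.035,"dy":0.045,"dz":0,"yaw":0,"jaw":0.085},{"dx":-0.06,"dy":0.075,"dz":0,"yaw":0,"jaw":0.085},{"dx":-0.085,"dy":0.105,"dz":0,"yaw":0,"jaw":0.085},{"dx":-0.11,"dy":0.135,"dz":0,"yaw":0,"jaw":0.085},{"dx":-0.135,"dy":0.165,"dz":0,"yaw":0,"jaw":0.085},{"dx":-0.155,"dy":0.19,"dz":0,"yaw":0,"jaw":0.085},{"dx":-0.165,"dy":0.2,"dz":0,"yaw":0,"jaw":0.085}]' 30
python3 - <<'E'
from station import env
from h import *
for n in("side","top"):
    f=env.grab_frame(n); np.savez(n+"6.npz",**f)
    im=f["img"][:,:,::-1]; c=im[150:300,180:370] if n=="side" else im[120:260,200:380]
    cv2.imwrite(f"pics/{n}6.png",cv2.convertScaleAbs(cv2.resize(c,None,fx=4,fy=4,interpolation=cv2.INTER_CUBIC),alpha=1.4))
    C=cloud(f).reshape(-1,3)
    for nm,b in(("cast",(.56,.65,.26,.35,.02,.045)),("scanner",(.37,.49,.24,.48,.02,.05))):
        P=C[(C[:,0]>b[0])&(C[:,0]<b[1])&(C[:,1]>b[2])&(C[:,1]<b[3])&(C[:,2]>b[4])&(C[:,2]<b[5])]
        print(n,nm,len(P),cv2.minAreaRect((P[:,:2]*1000).astype(np.float32)),np.percentile(P[:,2],[50,97]).round(4))
E
```

```text
clock: 15.6
ee_pos: [0.2034, 0.4484, 0.2063]
eef_rot: [0.003, 0.795, -0.607, -0.001]
contact_force: [0.5, 0.0, 0.1]
gripper_width: 0.994
side cast 383 ((605.5046997070312, 300.6720275878906), (48.95475769042969, 56.4661750793457), 78.8359375) [0.0247 0.0341]
side scanner 1346 ((433.45709228515625, 357.2475891113281), (28.48468780517578, 207.31301879882812), 15.114755630493164) [0.0353 0.0389]
top cast 371 ((603.727294921875, 302.35797119140625), (47.13983154296875, 55.66965103149414), 74.42542266845703) [0.0259 0.0358]
top scanner 954 ((434.3711242675781, 359.7289733886719), (28.006868362426758, 209.2946319580078), 15.171170234680176) [0.0375 0.0412]
```

View pics/top6.png

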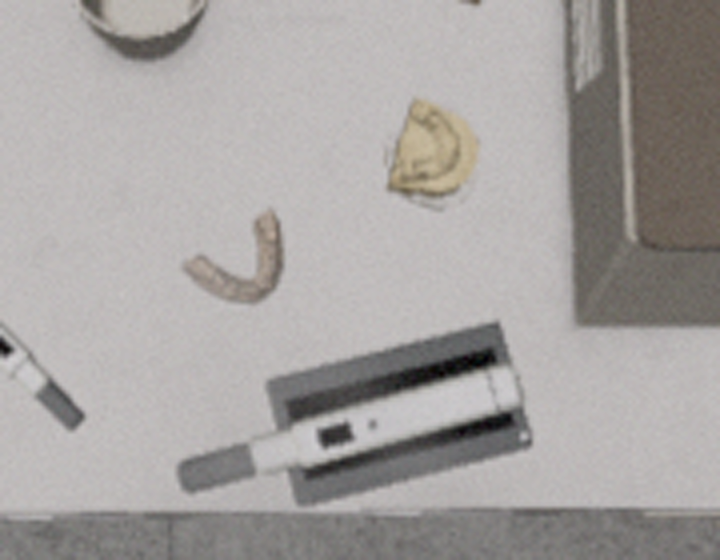

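View pics/side6.png

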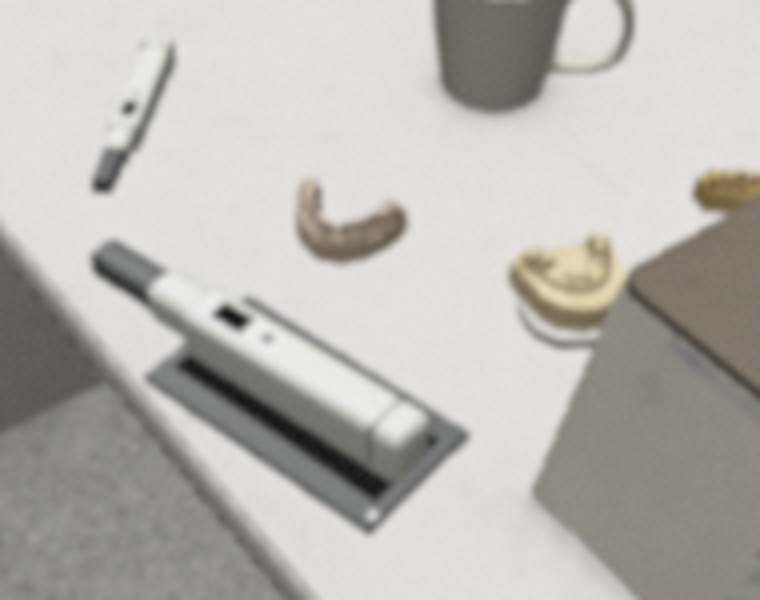

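Both views show the scanner flat and lengthwise on the pad (top crop (340,430)), the cast unmoved at (435,150), and the robot clear.

```bash
python3 -c "
from station import env
print(abs(env.observe()['joint_vel']).max()); print(env.sign_off())"
```

```text
0.05489917652328129
the job is handed in; nothing more can be done
None
```

I took the full-size scanner off the pad and aimed its window down at the cast with the white foot. I then laid it back on the pad, let go once it was down, and handed the job in at about 16 s.

- **Scan hold:** The window was about 51 mm above the teeth and within a couple of mm of the cast's middle by side depth. It stayed there 2.8 s with less than 0.7 mm of movement. The tool was tilted about 1°, which I left uncorrected.
- **Laying back:** I released only after an upward reaction of about 5 N, at the same height as the original grasp. The last pictures show the scanner flat and lengthwise on the pad, at 105° against about 104° for the pad and about 2 mm from its centre.
- **Cast and robot:** The top view puts the cast within about 1 mm of where it started. The gripper was open and clear of everything.
- **Disagreements:** The side view's cast rectangle came out about 5° and 2 mm different from its first reading, but the furnace partly hides the cast in that view. The arm was still settling when I handed in (fastest joint 0.05 rad/s), in free space.

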